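Close the double-lidded tea tin and take its outer lid off again

ROBOT

A 6-joint arm with a two-finger parallel gripper is mounted at the origin on the work surface; the furniture and walls round the work are solid. World frame = base frame: x ahead of the robot, y to its left, z up, the work surface at z = 0. Lengths are in m, angles in rad, forces in N, time in s.
With the tool pointing down it reaches from about 0.3 to 0.95 m from the base axis. Payload 3.1 kg.
Tool frame: the origin (TCP) lies at the very end of the fingers, on their centre line; the grasp point (between the pads) lies 19 mm behind it (ctrl.grip_depth is the distance from the TCP to the grasp point, in m); z points along the fingers, y is the line along which they close (so a half turn about z gives the same grasp; the last joint's range is limited). The gripper opens to 85 mm and grips with 20 to 120 N. Pads are 22 mm wide; open, the fingers measure 114 mm over their backs; the gripper's body (76 mm by 85 mm) begins 54 mm behind the grasp point. The pads swing forward as they close: fully open they stand 13 mm farther back than shut.
Start: joints at [1.108, 0.308, 1.634, -0, 1.2, -0.07], TCP at [0.239, 0.577, 0.231] pointing down, gripper open.
Joint ranges: [-3.06, 3.06], [-0.79, 1.96], [0.05, 2.63], [-1.19, 4.34], [0.05, 2.64], [-2.94, 2.94]. Speed limits (rad/s): [2.79, 2.79, 3.14, 3.14, 3.14, 3.14].

INTERFACE

Orientations are given as [roll, pitch, yaw] about the fixed x, y, z axes, in that order (R = Rz(yaw) Ry(pitch) Rx(roll)).
In Python, from workcell import monitor, imaging, order, ctrl gives the robot as it stands.
- The arm moves only by the tool arm_command, never from a script. Its argument "commands" is a list of rows, each a list of 3 entries, a list of its own where there are three numbers: the shift along the tool's x, y, z normalised to -1 to 1, where 1 is 500 mm, then the turn, a rotation vector about the tool's x, y, z normalised to -1 to 1, where 1 is 2 rad, then the opening, from 0 (shut) to 1 (fully open). In form: [[[tx, ty, tz], [wx, wy, wz], hand], ...]. A call has 1 to 8 rows; each row is the pose to reach, as a shift and turn from the pose commanded when the call began, along the tool's axes at that moment; what a row does not reach only later rows make up. A row lasts 1/8 s, in which the tool goes at most 62.5 mm and 10.7 degrees, less where a joint would pass 70% of its speed; a pose out of reach is approached as far as the arm can. A call with a number of a shift or a turn outside -1 to 1 is refused whole. A call with a gripper value outside its range is refused whole. The fingers move at their own pace and stop on an object; the grip force is fixed at half the most. Time passes only in rows, so rows that repeat a pose let the fingers close. It gives the time, the measured TCP pose, the force, the opening and the grip force at its end, in the units of the state.
- monitor.get_obs(): the state, without advancing time (a new reading comes with each control period).
- imaging.get_image(name): name is "scene" or "top" or "wrist"; returns a dict with "frame" (384x512x3 uint8, red, green, blue), "range_z" (384x512 float32, m along the optical axis (not along the pixel's ray), 0 where there is no reading), "K" (3x3 intrinsics, pixels), "k1" (the pictures are not rectified: a ray, as slopes to the right and down, at radius r is drawn at 1 + k1 r^2 times it, then the intrinsics apply), "rvec" (rotation vector, rad) and "tvec" (3), from world to camera coordinates, as OpenCV has them. Camera axes: x right, y down, z forward; pixel columns grow to the right and rows downward; lengths in m; the calibration is good to about 2 mm. A picture is of the moment at which its call begins.
- order.finish_job(): hands the job in; it is judged then, once.
Trained networks look in a picture, given as the dict that the camera call returned (one of the last four; its "shot" number tells which), for a name from the list of things; names that differ only in an ending like _2 or _b are one class to them, and where a whole thing is asked for, a point or a joint stands for the part that bears it (a point fixed in the world has none). Each returns a list of dicts, best first, with "confidence" (0 to 1); they miss things now and then, are a little off and sometimes report something else, mostly with a low value. They report only what shows in the picture. A call takes as long as a camera call.
- imaging.cut_out(picture, thing): "mask" (384x512 bool, what is visible of it) and "bbox" ([left, top, right, bottom] in pixels, round what is visible of it).
The state is a dict: "t": time; "joint_positions": joint angles; "qvel": joint speeds; "joint_torque": joint torques, N m; "position": TCP position; "tcp_rot": TCP orientation; "force": force on the tool from outside, world axes, zero at the start; "torque": the same for the moment, N m; "opening": finger opening in m; "grip_force": force on a finger pad.
Only numpy, scipy, OpenCV 4.12 (cv2) and the standard library are available. Lean on these libraries where they do the work, as an engineer would, in place of code of your own. Each camera call takes 0.05 s, during which the arm holds its last target. There are 200 camera calls.

TASK

Shut the tea tin: push its drop-down front hatch fully up, then pick up the two nested lids together by the inner lid's bar handle and lower them onto the tin until both are fully seated; do not drop them, and do not part them before that. The outer lid is wanted for drying, so then lift the outer lid alone by its raised collar, up until it is well clear above the bar, leaving the inner lid seated and the hatch shut. Finish while holding the outer lid up there in the gripper, and leave everything else on the worktop where it stands.

Things in the scene. Friction and masses are not known exactly. Their poses are not given: they have to be found in the camera images.
- tea_tin: Open rectangular steel tin, fixed to the worktop: outside 120 (x) x 96 (y) x 80 mm high, walls 4 mm, mouth 112 x 88 mm. Origin: centre of its underside; z up; its -x side is the front with the hatch, facing roughly toward the robot. (The sink and its tall tap stand to the left, nearer the robot: swing over or round the tap.)
- hatch (a joint): Angle of the hatch, the tin's front wall, hinged along its bottom edge at x = -58, z = 12 mm in the tin's frame. 0 = shut (upright, outer face flush with the tin's front at x = -60 mm); positive = top leaning outward (to the tin's -x), at most 0.75 rad. Stiff hinge: it stays where it is left; about 1 N at mid height moves it.
- hatch_top (a point): Middle of the hatch's top edge, on its outer face. The hatch is a plate 86 mm wide, 67 mm high, 4 mm thick.
- inner_lid: Inner wooden lid, one piece, 0.14 to 0.28 kg. Origin: centre of its underside; z up. From below: plug 107 (x) x 83 (y) x 12 mm that enters the tin's mouth; flange 118 x 94 mm, z = 12 to 16, that rests on the tin's rim; upright flat bar handle 44 (x) x 14 (y) mm, z = 16 to 65, through the outer lid's slot. Seated: x axes along the tin's (either way round), origin 68 mm above the tin's.
- inner_grip (a point): On the axis of the inner lid's bar handle, z = 55 mm in that lid's frame: about the middle of the 22 mm that stick out above the outer lid's collar. The bar is 14 mm thick along the lid's y. Lifting by the bar carries both lids.
- outer_lid: Outer wooden lid, 0.15 kg, loose over the inner lid, its plate on that lid's flange (origin 4 mm above the inner lid's). Origin: centre of its skirt's lower edge; z up. Skirt outside 135 (x) x 111 (y) mm, 3 mm thick, z = 0 to 12; plate z = 12 to 17; slot 48 x 18 mm (2 mm play round the bar) with a raised collar, outside 58 (x) x 28 (y) mm, z = 17 to 39. Comes off straight up.
- outer_grip (a point): Centre of the outer lid's raised collar, z = 30 mm in its frame, 9 mm below the collar's top; the collar is 28 mm across along the lid's y. On the tin the skirt hangs round the rim about 4 mm clear, and would hit a hatch that is not shut.
- spice_jar_1: Bystander: round spice jar with a screw cap, 45 mm wide, 106 mm high. Origin: centre of its underside.
- mill_2: Bystander: small salt shaker, 44 mm wide, 90 mm high. Origin: centre of its underside.
- tin_1: Bystander: round food tin, 75 mm wide, 58 mm high. Origin: centre of its underside.
- coffee_capsule_0: Bystander: coffee capsule, 37 mm wide, 27 mm high, the farther one from the robot. Origin: centre of its underside.
- coffee_capsule_1: Bystander: coffee capsule, 37 mm wide, 27 mm high, nearer the robot. Origin: centre of its underside.
- glass_1: Bystander: drinking glass, 77 mm wide, 89 mm high. Origin: centre of its underside.

How it is judged:
By the outcome, as a careful person would: the job done as asked, in the order asked, and still so for the second after the job is handed in, while the arm keeps its last pose, push and grip.
It also fails if it takes over 59 s, if anything falls off the work surface, if the arm or the gripper's body presses on something with over 40 N, if the wrist force passes 120 N, or if a joint passes its speed limit or range.

## Working session

There is one attempt and no reset: what is moved stays moved. The work goes in short steps, Python scripts to look and compute and a tool call to move; the robot and the scene stay as the last step left them, time stands still between calls to the robot, and variables do not carry over. Pictures are saved under pics/ and viewed, at most 10 in all, crops included, and the job is handed in when it is done.

Besides the shell and the picture viewer there is one more tool, called after "Emit:" by a JSON object that holds its "op" and its "data", one argument or row to a line. arm_command: Moves the arm, as the interface text tells. Scaled input: -1 to 1 covers 500 mm each way for a shift and 2 rad each way for a turn. Its arguments: {"type":"object","properties":{"commands":{"type":"array","items":{"type":"array"}}},"required":["commands"]}

```bash
mkdir -p pics; cat > h.py <<'E'
import numpy as np, cv2
from workcell import monitor, imaging, order, ctrl
from scipy.spatial.transform import Rotation as R
def cloud(p):
    K=p["K"];z=p["range_z"];h,w=z.shape
    u,v=np.meshgrid(np.arange(w),np.arange(h))
    xd=(u-K[0,2])/K[0,0];yd=(v-K[1,2])/K[1,1]
    x,y=xd.copy(),yd.copy()
    for _ in range(10):
        s=1+p["k1"]*(x*x+y*y);x=xd/s;y=yd/s
    P=np.stack([x*z,y*z,z],-1)
    M=cv2.Rodrigues(np.array(p["rvec"],float))[0]
    W=(P-np.array(p["tvec"]).reshape(3))@M
    W[z==0]=np.nan
    return W
def save(p,n): cv2.imwrite(f"pics/{n}.png",p["frame"][:,:,::-1])
def toolshift(target_pos,target_R=None):
    o=monitor.get_obs(); 
    Rt=R.from_euler('xyz',o["tcp_rot"]) if len(o["tcp_rot"])==3 else None
    s=Rt.inv().apply(np.array(target_pos)-o["position"])/0.5
    w=(Rt.inv()*target_R).as_rotvec()/2 if target_R is not None else None
    return s,w
E
python3 - <<'E'
from h import *
o=monitor.get_obs();print({k:np.round(v,3) for k,v in o.items()})
fr=[]
for n in("scene","top"):
    p=imaging.get_image(n);save(p,n+"0");W=cloud(p);np.save(n+"_W.npy",W);fr.append(p["frame"])
    for t in("tea_tin","hatch","inner_lid","outer_lid","spice_jar_1","mill_2","tin_1","coffee_capsule_0","glass_1"):
        for d in imaging.cut_out(p,t)[:3]:
            q=W[d["mask"]];q=q[~np.isnan(q[:,0])]
            if len(q): print(n,t,round(d["confidence"],2),d["bbox"],np.round(np.percentile(q,[3,50,97],axis=0),3).tolist())
E
```

```text
{'t': np.float64(0.0), 'joint_positions': array([ 1.108,  0.309,  1.635,  0.   ,  1.2  , -0.07 ]), 'qvel': array([ 0.003, -0.001,  0.001, -0.   , -0.001, -0.001]), 'joint_torque': array([ 1.0000e-03, -4.1526e+01, -2.7666e+01,  0.0000e+00,  1.0000e-02,
       -0.0000e+00]), 'position': array([0.239, 0.577, 0.23 ]), 'tcp_rot': array([-3.139, -0.   ,  2.749]), 'force': array([-0.624,  0.033, -0.667]), 'torque': array([-0.023, -0.023,  0.016]), 'grip_force': np.float64(0.0), 'opening': np.float64(0.085)}
scene tea_tin 0.93 [215.3, 150.7, 255.9, 195.3] [[0.459, 0.041, 0.0], [0.522, 0.11, 0.038], [0.579, 0.139, 0.08]]
scene tea_tin 0.67 [253.2, 231.6, 267.4, 248.3] [[0.404, -0.205, 0.032], [0.422, -0.194, 0.057], [0.448, -0.176, 0.067]]
scene inner_lid 0.53 [254.8, 232.0, 267.1, 249.0] [[0.404, -0.203, 0.041], [0.422, -0.194, 0.06], [0.441, -0.183, 0.068]]
scene inner_lid 0.3 [266.8, 284.3, 299.0, 321.4] [[0.303, -0.436, 0.005], [0.347, -0.39, 0.049], [0.376, -0.363, 0.089]]
scene outer_lid 0.87 [236.1, 221.1, 286.9, 270.7] [[0.355, -0.254, 0.011], [0.414, -0.203, 0.021], [0.49, -0.136, 0.
[... 987 characters left out ...]
4, 291.9, 238.2] [[0.408, -0.197, 0.021], [0.425, -0.188, 0.064], [0.444, -0.178, 0.068]]
top outer_lid 0.94 [265.3, 206.4, 309.2, 257.3] [[0.366, -0.247, 0.017], [0.426, -0.188, 0.021], [0.494, -0.131, 0.043]]
top mill_2 0.6 [372.2, 251.3, 392.2, 266.2] [[0.409, -0.451, 0.02], [0.424, -0.433, 0.074], [0.441, -0.422, 0.089]]
top coffee_capsule_0 0.65 [284.2, 217.4, 292.9, 237.8] [[0.408, -0.197, 0.02], [0.428, -0.186, 0.063], [0.447, -0.173, 0.067]]
top coffee_capsule_0 0.51 [217.1, 227.4, 229.3, 240.5] [[0.351, -0.049, -0.001], [0.365, -0.036, 0.016], [0.383, -0.019, 0.028]]
top glass_1 0.74 [342.9, 273.1, 377.5, 306.7] [[0.309, -0.434, 0.005], [0.344, -0.41, 0.026], [0.377, -0.363, 0.088]]
```

View pics/scene0.png

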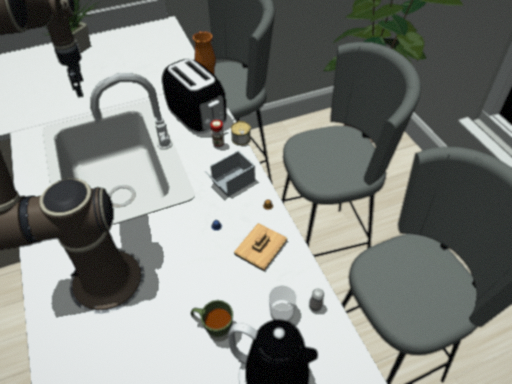

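View pics/top0.png

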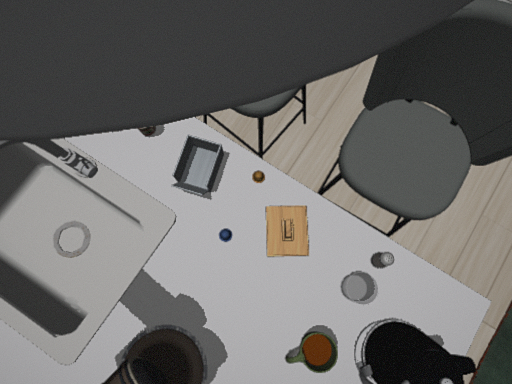

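The scene view shows the tin at (235,173) with its front leaning out, the lids at (262,245), and the tap at about (95–160, 75–145). The top view agrees: tin at (198,165), lids at (287,231) with the bar upright. Next I'll fit poses and locate the tap.

```bash
python3 - <<'E'
from h import *
for n in("scene","top"):
    W=np.load(n+"_W.npy");X,Y,Z=W[...,0],W[...,1],W[...,2]
    def rect(m,l):
        q=W[m][:,:2].astype(np.float32)*1000
        r=cv2.minAreaRect(q);print(n,l,m.sum(),np.round(r[0],1),np.round(r[1],1),round(r[2],1))
    reg=(X>.42)&(X<.62)&(Y>0.01)&(Y<.17)
    rect(reg&(Z>.072)&(Z<.09),"rim")
    rect(reg&(Z>.004)&(Z<.09),"tin all")
    rl=(X>.33)&(X<.52)&(Y>-.28)&(Y<-.11)
    rect(rl&(Z>.010),"lid");rect(rl&(Z>.036),"collar");rect(rl&(Z>.055),"bar")
    print(n,"lid z levels",np.histogram(Z[rl&(Z>.01)],bins=np.arange(.01,.08,.005)))
    t=(Z>.1)&(X<.65)&(X>.15)&(Y>.1)&(Y<.56)&(Z<.6)
    q=W[t]
    if len(q):
        print("tap",len(q),np.round(np.percentile(q,[0,5,50,95,100],axis=0),3).tolist())
        for a in np.arange(.1,.45,.05):
            s=q[(q[:,2]>=a)&(q[:,2]<a+.05)]
            if len(s):print(round(a,2),len(s),np.round(s.min(0),3),np.round(s.max(0),3))
    t=(X>.4)&(X<.5)&(Y>.03)&(Y<.16)
    print("hatch top",np.round(np.nanmean(W[reg&(X<.455)&(Z>.06)],axis=0),3),(reg&(X<.455)&(Z>.06)).sum())
E
```

```text
scene rim 208 [507.6  90.6] [151.4 102.5] 0.6
scene tin all 1293 [519.6  85. ] [147.7 197.4] 88.4
scene lid 1395 [ 424.7 -191.1] [140.5 112.9] 19.1
scene collar 172 [ 424.2 -192.2] [57.7 28.9] 17.8
scene bar 68 [ 424.9 -191.4] [47.  14.4] 20.5
scene lid z levels (array([ 53, 484, 604,  60,  17,  28,  51,  18,  12,  13,  34,  21,   0,
         0]), array([0.01 , 0.015, 0.02 , 0.025, 0.03 , 0.035, 0.04 , 0.045, 0.05 ,
       0.055, 0.06 , 0.065, 0.07 , 0.075, 0.08 ]))
tap 4875 [[0.151, 0.253, 0.1], [0.208, 0.357, 0.111], [0.397, 0.434, 0.247], [0.623, 0.552, 0.55], [0.65, 0.56, 0.6]]
0.1 838 [0.397 0.253 0.1  ] [0.65 0.56 0.15]
0.15 1390 [0.218 0.332 0.15 ] [0.65  0.56  0.198]
0.2 225 [0.208 0.378 0.2  ] [0.429 0.539 0.25 ]
0.25 361 [0.195 0.378 0.25 ] [0.427 0.538 0.3  ]
0.3 763 [0.196 0.379 0.3  ] [0.408 0.559 0.35 ]
0.35 270 [0.199 0.411 0.35 ] [0.328 0.56  0.4  ]
0.4 296 [0.199 0.534 0.4  ] [0.265 0.56  0.45 ]
hatch top [0.436 0.084 0.072] 33
top rim 300 [511.4  93.1] [146.5  96.1] 1.0
top tin all 1633 [514.5  88.9] [175.4 154.2] 8.6
top lid 2074 [ 428.8 -188. ] [135.  110.5] 19.1
top collar 222 [ 427.9 -188.1] [58.1 26.6] 17.3
top bar 98 [ 427.5 -188. ] [41.2 13.1] 17.4
top lid z levels (array([   7,  685, 1128,   19,   11,   16,   98,   10,    2,    5,   63,
         30,    0,    0]), array([0.01 , 0.015, 0.02 , 0.025, 0.03 , 0.035, 0.04 , 0.045, 0.05 ,
       0.055, 0.06 , 0.065, 0.07 , 0.075, 0.08 ]))
tap 724 [[0.364, 0.335, 0.1], [0.378, 0.373, 0.107], [0.413, 0.386, 0.189], [0.432, 0.397, 0.316], [0.44, 0.403, 0.326]]
0.1 249 [0.403 0.335 0.1  ] [0.44  0.403 0.149]
0.15 152 [0.404 0.335 0.151] [0.43  0.396 0.2  ]
0.2 161 [0.403 0.378 0.201] [0.431 0.4   0.25 ]
0.25 82 [0.384 0.382 0.25 ] [0.415 0.396 0.3  ]
0.3 80 [0.364 0.39  0.301] [0.391 0.402 0.326]
hatch top [0.442 0.091 0.07 ] 90
```

Emit:
{"op": "arm_command", "data": {
  "commands": [
    [[0, 0, -0.12], [0, 0, 0], 0],
    [[0, 0, -0.24], [0, 0, 0], 0],
    [[0, 0, -0.36], [0, 0, 0], 0],
    [[0, 0, -0.5], [0, 0, 0], 0],
    [[0, 0, -0.5], [0, 0, 0], 0]
  ]
}}

```text
t: 1.62
position: [0.24, 0.5789, 0.489]
tcp_rot: [3.129, 0.001, 2.749]
force: [0.4, -0.2, -0.5]
opening: -0.0
grip_force: 0.0
```

```bash
python3 - <<'E'
from h import *
for n in("scene","top"):
    W=np.load(n+"_W.npy");X,Y,Z=W[...,0],W[...,1],W[...,2]
    m=(X>.47)&(X<.62)&(Y>0.01)&(Y<.17)&(Z>.072)&(Z<.09)
    r=cv2.minAreaRect(W[m][:,:2].astype(np.float32)*1000);print(n,m.sum(),r)
    if n=="scene":
        s=W[70:148,88:170].reshape(-1,3);s=s[s[:,2]>.1];s=s[(s[:,0]<.47)&(s[:,2]<.5)]
        for a in np.arange(.1,.5,.05):
            k=s[(s[:,2]>=a)&(s[:,2]<a+.05)]
            if len(k):print(round(a,2),len(k),np.round(k.min(0),3),np.round(k.max(0),3))
# target over tin, tool yaw 175deg
s,w=toolshift([.47,.09,.30],R.from_euler('xyz',[np.pi,0,np.pi]));print(s,w,monitor.get_obs()["position"],monitor.get_obs()["tcp_rot"])
E
```

```text
scene 175 ((526.946533203125, 90.7902603149414), (111.9252700805664, 102.98516845703125), 1.1192625761032104)
0.1 139 [0.397 0.335 0.1  ] [0.438 0.407 0.149]
0.15 98 [0.218 0.332 0.151] [0.428 0.445 0.198]
0.2 214 [0.215 0.378 0.2  ] [0.429 0.452 0.25 ]
0.25 271 [0.216 0.378 0.25 ] [0.427 0.45  0.3  ]
0.3 555 [0.232 0.379 0.3  ] [0.408 0.451 0.349]
0.35 2 [0.318 0.411 0.35 ] [0.328 0.413 0.351]
top 246 ((527.2860107421875, 93.34539794921875), (114.91014099121094, 95.77584075927734), 0.8996241092681885)
[-0.79893223 -0.73204545  0.36943239] [ 0.00616273  0.00166829 -0.19638961] [0.24000014 0.57892609 0.48899003] [3.12893479e+00 8.61755218e-04 2.74880269e+00]
```

Emit:
{"op": "arm_command", "data": {
  "commands": [
    [[-0.8, -0.73, 0], [0.006, 0.002, -0.196], 0],
    [[-0.8, -0.73, 0], [0.006, 0.002, -0.196], 0],
    [[-0.8, -0.73, 0], [0.006, 0.002, -0.196], 0],
    [[-0.8, -0.73, 0], [0.006, 0.002, -0.196], 0],
    [[-0.8, -0.73, 0], [0.006, 0.002, -0.196], 0],
    [[-0.8, -0.73, 0], [0.006, 0.002, -0.196], 0],
    [[-0.8, -0.73, 0.1], [0.006, 0.002, -0.196], 0],
    [[-0.8, -0.73, 0.3], [0.006, 0.002, -0.196], 0]
  ]
}}

```text
t: 2.62
position: [0.442, 0.147, 0.416]
tcp_rot: [-3.132, -0.001, 3.139]
force: [-0.7, 0.1, -0.6]
opening: 0.0
grip_force: 0.0
```

Emit:
{"op": "arm_command", "data": {
  "commands": [
    [[0, 0, 0], [0, 0, 0], 0],
    [[0, 0, 0], [0, 0, 0], 0],
    [[0, 0, 0], [0, 0, 0], 0],
    [[0, 0, 0], [0, 0, 0], 0]
  ]
}}

```text
t: 3.12
position: [0.4404, 0.1503, 0.4166]
tcp_rot: [-3.132, -0.004, -3.14]
force: [0.4, 0.9, -0.2]
opening: -0.0002
grip_force: 0.0
```

```bash
python3 - <<'E'
from h import *
p=imaging.get_image("wrist");save(p,"w1");W=cloud(p);np.save("w1.npy",W)
X,Y,Z=W[...,0],W[...,1],W[...,2]
o=monitor.get_obs();print(o["position"],o["tcp_rot"],o["joint_positions"])
m=(X>.42)&(X<.62)&(Y>0.01)&(Y<.17)&(Z>.07)&(Z<.09);print(m.sum())
if m.sum()>5: print(cv2.minAreaRect(W[m][:,:2].astype(np.float32)*1000))
for t in ("tea_tin","hatch"):
  for d in imaging.cut_out(p,t)[:2]:
    q=W[d["mask"]];q=q[~np.isnan(q[:,0])];print(t,d["confidence"],d["bbox"],np.round(np.percentile(q,[2,50,98],axis=0),3).tolist())
E
```

```text
[0.44026934 0.15013593 0.41634442] [-3.13135008 -0.00391261 -3.14059045] [ 0.24116735 -0.12296143  1.73644936 -0.00902393  1.53434289 -1.3302942 ]
889
((511.13714599609375, 93.11246490478516), (148.15513610839844, 96.06768798828125), 1.086082100868225)
tea_tin 0.81 [183.4, 149.6, 252.2, 239.1] [[0.441, 0.047, 0.002], [0.525, 0.087, 0.006], [0.582, 0.14, 0.081]]
hatch 0.83 [187.4, 145.7, 242.9, 161.9] [[0.438, 0.052, 0.015], [0.45, 0.092, 0.052], [0.467, 0.132, 0.075]]
hatch 0.24 [310.4, 208.7, 352.0, 261.9] [[0.563, 0.255, 0.004], [0.575, 0.272, 0.099], [0.603, 0.296, 0.109]]
```

View pics/w1.png

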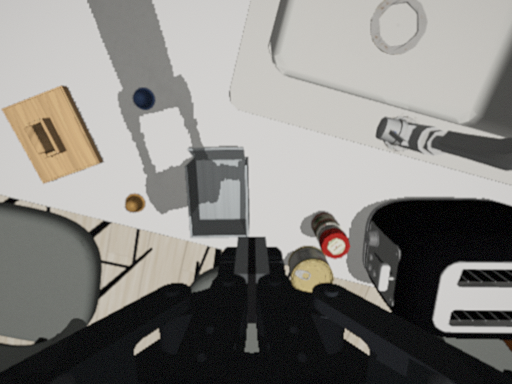

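The wrist view shows the tin at (218,190) with the hatch leaning out at (215,153), and the space in front of it is free. I'll go down in front of the hatch with the fingers shut.

```bash
python3 - <<'E'
from h import *
W=np.load("w1.npy");X,Y,Z=W[...,0],W[...,1],W[...,2]
m=(X>.48)&(X<.62)&(Y>0.03)&(Y<.16)&(Z>.072)&(Z<.09)
print(cv2.minAreaRect(W[m][:,:2].astype(np.float32)*1000))
for lo,hi in((.04,.06),(.12,.15)):
  k=m&(Y>lo)&(Y<hi)&(X<.565);print(np.polyfit(X[k],Y[k],1),Y[k].mean(),k.sum())
k=m&(X>.565)&(Y>.06)&(Y<.125);print(np.polyfit(Y[k],X[k],1),X[k].min(),X[k].max())
print(toolshift([.405,.092,.05],R.from_euler('xyz',[np.pi,0,np.pi+.018])))
E
```

```text
((532.3269653320312, 93.524169921875), (105.4952163696289, 95.99420166015625), 1.2994868755340576)
[0.01829241 0.03853328] 0.048087816782834254 180
[0.02349228 0.1271725 ] 0.1394330032500466 137
[-0.01426308  0.58325676] 0.5802220594005318 0.585736205070824
(array([ 0.0667575 , -0.1078602 ,  0.73314193]), array([-0.00523498, -0.00246788, -0.00875204]))
```

Emit:
{"op": "arm_command", "data": {
  "commands": [
    [[0.07, -0.11, 0.1], [-0.005, -0.002, -0.009], 0],
    [[0.07, -0.11, 0.2], [-0.005, -0.002, -0.009], 0],
    [[0.07, -0.11, 0.3], [-0.005, -0.002, -0.009], 0],
    [[0.07, -0.11, 0.42], [-0.005, -0.002, -0.009], 0],
    [[0.07, -0.11, 0.54], [-0.005, -0.002, -0.009], 0],
    [[0.07, -0.11, 0.66], [-0.005, -0.002, -0.009], 0],
    [[0.07, -0.11, 0.73], [-0.005, -0.002, -0.009], 0],
    [[0.07, -0.11, 0.73], [-0.005, -0.002, -0.009], 0]
  ]
}}

```text
t: 4.28
position: [0.3998, 0.09, 0.0486]
tcp_rot: [-3.14, -0.01, -3.124]
force: [0.2, 0.8, 0.6]
opening: 0.0001
grip_force: 0.0
```

Emit:
{"op": "arm_command", "data": {
  "commands": [
    [[-0.03, -0.003, 0], [0, 0, 0], 0],
    [[-0.05, -0.003, 0], [0, 0, 0], 0],
    [[-0.065, -0.003, 0], [0, 0, 0], 0],
    [[-0.08, -0.003, 0], [0, 0, 0], 0],
    [[-0.09, -0.003, 0], [0, 0, 0], 0],
    [[-0.098, -0.003, 0], [0, 0, 0], 0],
    [[-0.098, -0.003, 0], [0, 0, 0], 0]
  ]
}}

```text
t: 5.15
position: [0.4522, 0.0895, 0.0508]
tcp_rot: [-3.141, -0.002, -3.124]
force: [0.2, -0.0, -0.2]
opening: 0.0001
grip_force: 0.0
```

Emit:
{"op": "arm_command", "data": {
  "commands": [
    [[-0.004, 0, 0], [0, 0, 0], 0],
    [[-0.008, 0, 0], [0, 0, 0], 0],
    [[-0.012, 0, 0], [0, 0, 0], 0],
    [[-0.012, 0, 0], [0, 0, 0], 0]
  ]
}}

```text
t: 5.65
position: [0.4534, 0.0895, 0.0499]
tcp_rot: [-3.14, -0.012, -3.124]
force: [-8.8, -0.1, 6.1]
opening: 0.0002
grip_force: 4.2
```

Emit:
{"op": "arm_command", "data": {
  "commands": [
    [[-0.004, 0, 0], [0, 0, 0], 0],
    [[-0.004, 0, 0], [0, 0, 0], 0]
  ]
}}

```text
t: 5.9
position: [0.4534, 0.0894, 0.0496]
tcp_rot: [-3.14, -0.016, -3.124]
force: [-12.0, 1.0, 9.5]
opening: 0.0
grip_force: 5.9
```

Emit:
{"op": "arm_command", "data": {
  "commands": [
    [[0.04, 0, 0], [0, 0, 0], 0],
    [[0.1, 0, 0], [0, 0, 0], 0],
    [[0.1, 0, -0.1], [0, 0, 0], 0],
    [[0.1, 0, -0.22], [0, 0, 0], 0],
    [[0.1, 0, -0.35], [0, 0, 0], 0],
    [[0.1, 0, -0.45], [0, 0, 0], 0.6],
    [[0.1, 0, -0.45], [0, 0, 0], 0.6]
  ]
}}

```text
t: 6.78
position: [0.4144, 0.0894, 0.2816]
tcp_rot: [3.141, 0.011, -3.124]
force: [0.0, -0.3, 1.1]
opening: 0.0359
grip_force: 0.0
```

```bash
python3 - <<'E'
from h import *
for n in ("wrist","top"):
    p=imaging.get_image(n);save(p,"w2"+n);W=cloud(p)
    X,Y,Z=W[...,0],W[...,1],W[...,2]
    m=(X>.41)&(X<.62)&(Y>0.02)&(Y<.17)&(Z>.068)&(Z<.09)
    print(n,cv2.minAreaRect(W[m][:,:2].astype(np.float32)*1000))
    m=(X>.41)&(X<.50)&(Y>0.06)&(Y<.12)&(Z>.004)&(Z<.09)
    for a in np.arange(0,.08,.01):
        k=m&(Z>a)&(Z<a+.01)
        if k.sum():print(round(a,2),k.sum(),np.round(np.percentile(X[k],[0,50,100]),3))
print(monitor.get_obs()["position"],toolshift([.4275,-.1885,.24],R.from_euler('xyz',[np.pi,0,np.pi+np.radians(18.3)])))
E
```

```text
wrist ((524.1029663085938, 92.9764404296875), (120.5074691772461, 96.18203735351562), 0.9997970461845398)
0.0 124 [0.465 0.497 0.5  ]
0.01 139 [0.461 0.465 0.466]
0.02 88 [0.464 0.465 0.466]
0.03 101 [0.464 0.465 0.466]
0.04 129 [0.464 0.464 0.466]
0.05 114 [0.463 0.464 0.465]
0.06 179 [0.464 0.465 0.466]
0.07 233 [0.464 0.465 0.469]
top ((524.3727416992188, 93.22147369384766), (121.00447082519531, 96.1588363647461), 1.4048402309417725)
0.0 56 [0.422 0.489 0.5  ]
0.01 24 [0.46  0.464 0.465]
0.02 14 [0.463 0.464 0.465]
0.03 12 [0.463 0.464 0.465]
0.04 15 [0.464 0.464 0.465]
0.05 12 [0.464 0.464 0.465]
0.06 17 [0.464 0.464 0.465]
0.07 33 [0.464 0.466 0.469]
[0.41068056 0.08900495 0.27637767] (array([-0.02406556, -0.55545652,  0.07314236]), array([-3.39867258e-04, -1.06691201e-04, -1.51070129e-01]))
```

The hatch is shut: its face sits at x≈0.4645 over its full height. Next, over to the lids.

Emit:
{"op": "arm_command", "data": {
  "commands": [
    [[-0.02, -0.555, 0.0], [0, 0, -0.15], 0.6],
    [[-0.02, -0.555, 0.0], [0, 0, -0.15], 0.6],
    [[-0.02, -0.555, 0.0], [0, 0, -0.15], 0.6],
    [[-0.02, -0.555, 0.0], [0, 0, -0.15], 0.6],
    [[-0.02, -0.555, 0.05], [0, 0, -0.15], 0.6],
    [[-0.02, -0.555, 0.07], [0, 0, -0.15], 0.6],
    [[-0.02, -0.555, 0.07], [0, 0, -0.15], 0.6],
    [[-0.02, -0.555, 0.07], [0, 0, -0.15], 0.6]
  ]
}}

```text
t: 7.88
position: [0.4249, -0.1871, 0.2408]
tcp_rot: [3.141, -0.003, -2.823]
force: [-1.2, -0.2, -0.5]
opening: 0.0513
grip_force: 0.0
```

```bash
python3 - <<'E'
from h import *
p=imaging.get_image("wrist");save(p,"w3");W=cloud(p)
X,Y,Z=W[...,0],W[...,1],W[...,2]
rl=(X>.33)&(X<.52)&(Y>-.28)&(Y<-.11)
for l,m in(("lid",(Z>.012)&(Z<.03)),("collar",(Z>.037)&(Z<.05)),("bar",(Z>.055)&(Z<.08))):
    k=rl&m;print(l,k.sum(),Z[k].mean() if k.sum() else 0, cv2.minAreaRect(W[k][:,:2].astype(np.float32)*1000) if k.sum() else 0)
o=monitor.get_obs();print(o["position"],o["tcp_rot"],o["opening"],toolshift([.4275,-.1885,.036],R.from_euler('xyz',[np.pi,0,np.pi+np.radians(18.3)])))
E
```

```text
lid 9781 0.021289617382051155 ((428.6301574707031, -189.06863403320312), (136.32565307617188, 111.0916748046875), 19.353609085083008)
collar 639 0.04314512050418661 ((428.4891052246094, -189.17562866210938), (59.27523422241211, 27.97330093383789), 19.333059310913086)
bar 586 0.06485582685831832 ((428.2743835449219, -189.25277709960938), (45.06175231933594, 13.95863151550293), 19.377885818481445)
[ 0.42523391 -0.18720761  0.24131781] [-3.14141842e+00 -2.08095987e-03 -2.82249670e+00] 0.05128651493281352 (array([-0.00434704, -0.00380454,  0.41062814]), array([-8.69612460e-05, -1.04049296e-03, -1.49561015e-04]))
```

View pics/w3.png

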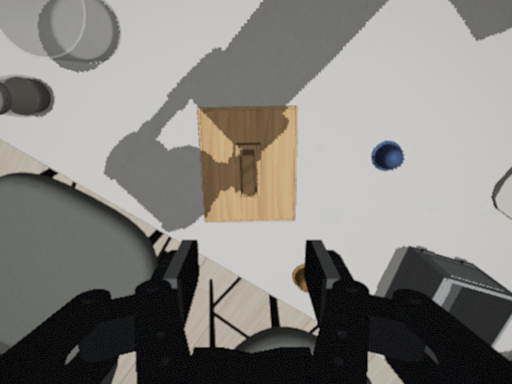

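The wrist view shows the lids at (248,165) between the finger lines, with the bar at (248,170), square to the gripper. Descending to just above the collar top.

```bash
python3 - <<'E'
from h import *
print(toolshift([.4283,-.1892,.046],R.from_euler('xyz',[np.pi,0,np.pi+np.radians(19.35)])))
E
```

```text
(array([-0.00538546, -0.00563928,  0.39062625]), array([-7.74248329e-05, -1.04126114e-03, -9.31253626e-03]))
```

Emit:
{"op": "arm_command", "data": {
  "commands": [
    [[-0.005, -0.006, 0.1], [0, 0, -0.009], 0.6],
    [[-0.005, -0.006, 0.2], [0, 0, -0.009], 0.6],
    [[-0.005, -0.006, 0.28], [0, 0, -0.009], 0.6],
    [[-0.005, -0.006, 0.34], [0, 0, -0.009], 0.6],
    [[-0.005, -0.006, 0.37], [0, 0, -0.009], 0.6],
    [[-0.005, -0.006, 0.37], [0, 0, -0.009], 0.6],
    [[-0.005, -0.006, 0.37], [0, 0, -0.009], 0.6]
  ]
}}

```text
t: 8.8
position: [0.4292, -0.1911, 0.0575]
tcp_rot: [-3.139, -0.001, -2.806]
force: [-1.2, -1.3, 0.6]
opening: 0.0509
grip_force: 0.0
```

```bash
python3 - <<'E'
from h import *
print(toolshift([.4283,-.1892,.046],R.from_euler('xyz',[np.pi,0,np.pi+np.radians(19.35)])),monitor.get_obs()["position"])
E
```

```text
(array([0.00054848, 0.00418029, 0.0229746 ]), array([-0.00114093, -0.00026677, -0.00097728])) [ 0.42924474 -0.1910563   0.05749189]
```

Emit:
{"op": "arm_command", "data": {
  "commands": [
    [[0, 0.004, 0.012], [0, 0, 0], 0.6],
    [[0, 0.004, 0.023], [0, 0, 0], 0.6],
    [[0, 0.004, 0.023], [0, 0, 0], 0.6],
    [[0, 0.004, 0.023], [0, 0, 0], 0],
    [[0, 0.004, 0.023], [0, 0, 0], 0],
    [[0, 0.004, 0.023], [0, 0, 0], 0],
    [[0, 0.004, 0.023], [0, 0, 0], 0],
    [[0, 0.004, 0.023], [0, 0, 0], 0]
  ]
}}

```text
t: 9.8
position: [0.4275, -0.1891, 0.0448]
tcp_rot: [-3.141, -0.002, -2.806]
force: [-0.3, -2.1, 0.4]
opening: 0.0131
grip_force: 60.6
```

Emit:
{"op": "arm_command", "data": {
  "commands": [
    [[0, 0, -0.02], [0, 0, 0], 0],
    [[0, 0, -0.05], [0, 0, 0], 0],
    [[0, 0, -0.1], [0, 0, 0], 0],
    [[0, 0, -0.15], [0, 0, 0], 0],
    [[0, 0, -0.22], [0, 0, 0], 0],
    [[0, 0, -0.3], [0, 0, 0], 0],
    [[0, 0, -0.3], [0, 0, 0], 0],
    [[0, 0, -0.3], [0, 0, 0], 0]
  ]
}}

```text
t: 10.8
position: [0.4265, -0.1879, 0.1938]
tcp_rot: [3.14, -0.004, -2.806]
force: [0.0, 0.1, -5.5]
opening: 0.0131
grip_force: 60.1
```

```bash
cat >> h.py <<'E'
def lidfit(p,W,zt):
    o=monitor.get_obs();c=o["position"]
    d=W-c; near=np.hypot(d[...,0],d[...,1])<.1
    r={}
    for l,lo,hi in(("plate",.012,.03),("collar",.038,.048)):
        m=near&(W[...,2]>zt+lo)&(W[...,2]<zt+hi)
        if m.sum()>30:
            q=W[m];a,_,_,_=np.linalg.lstsq(np.c_[q[:,:2]-q[:,:2].mean(0),np.ones(len(q))],q[:,2],rcond=None)
            print(l,m.sum(),cv2.minAreaRect(q[:,:2].astype(np.float32)*1000),"plane",np.round(a,4))
E
python3 - <<'E'
from h import *
o=monitor.get_obs();print(o["position"],o["tcp_rot"],o["opening"],o["force"])
dz=o["position"][2]-.0448
for n in("top","scene","wrist"):
    p=imaging.get_image(n);W=cloud(p);print(n);lidfit(p,W,dz)
    if n!="top":save(p,"l_"+n)
yaw=np.pi+.019
print(toolshift([.5242,.0931,o["position"][2]],R.from_euler('xyz',[np.pi,0,yaw])))
E
```

```text
[ 0.42647188 -0.18791119  0.19381475] [ 3.14028909 -0.00361451 -2.80635519] 0.013085830627764802 [ 1.89998112e-03  7.29191459e-02 -5.46409265e+00]
top
plate 908 ((425.0299072265625, -185.3872528076172), (135.00701904296875, 110.21940612792969), 19.540029525756836) plane [-0.0031 -0.0022  0.1698]
collar 64 ((406.9471130371094, -191.8940887451172), (19.99011993408203, 26.72756004333496), 16.701292037963867) plane [0.0075 0.0303 0.1914]
scene
plate 1140 ((420.927978515625, -187.61883544921875), (139.40213012695312, 113.24285888671875), 19.58925437927246) plane [-0.002   0.0042  0.1687]
collar 51 ((418.5651550292969, -189.21682739257812), (51.150856018066406, 28.50393295288086), 20.128726959228516) plane [-0.004  -0.0221  0.1912]
wrist
plate 29444 ((424.4018249511719, -186.19158935546875), (135.9412841796875, 111.2913818359375), 19.383777618408203) plane [-0.0012  0.0026  0.1693]
collar 1584 ((409.89898681640625, -191.49142456054688), (27.78731918334961, 28.253456115722656), 18.858684539794922) plane [0.0352 0.0055 0.1912]
(array([-0.37036075,  0.46563272, -0.00301834]), array([ 0.00114795, -0.00291471,  0.15809133]))
```

View pics/l_wrist.png

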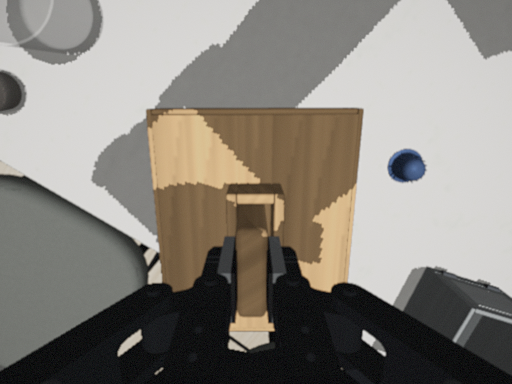

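The wrist view shows both lids hanging level, with the bar in the fingers at (255,260). Carrying them over the tin.

Emit:
{"op": "arm_command", "data": {
  "commands": [
    [[-0.09, 0.115, 0], [0, 0, 0.04], 0],
    [[-0.18, 0.23, 0], [0, 0, 0.08], 0],
    [[-0.27, 0.34, 0], [0, 0, 0.12], 0],
    [[-0.34, 0.43, 0], [0, 0, 0.145], 0],
    [[-0.368, 0.466, 0], [0.001, -0.003, 0.158], 0],
    [[-0.368, 0.466, 0], [0.001, -0.003, 0.158], 0],
    [[-0.368, 0.466, 0], [0.001, -0.003, 0.158], 0],
    [[-0.368, 0.466, 0], [0.001, -0.003, 0.158], 0]
  ]
}}

```text
t: 11.95
position: [0.5237, 0.0908, 0.1932]
tcp_rot: [-3.139, 0.002, -3.124]
force: [0.7, 0.5, -4.8]
opening: 0.0122
grip_force: 60.4
```

Emit:
{"op": "arm_command", "data": {
  "commands": [
    [[0, 0, 0], [0, 0, 0], 0],
    [[0, 0, 0], [0, 0, 0], 0]
  ]
}}

```text
t: 12.2
position: [0.5246, 0.0912, 0.1942]
tcp_rot: [-3.14, 0.004, -3.124]
force: [-0.7, 0.0, -4.6]
opening: 0.0129
grip_force: 60.4
```

```bash
python3 - <<'E'
from h import *
o=monitor.get_obs();print(o["position"],o["tcp_rot"],o["opening"],o["force"])
dz=o["position"][2]-.0448
for n in("top","wrist"):
    p=imaging.get_image(n);W=cloud(p);print(n);lidfit(p,W,dz)
print(toolshift([.5235,.0931,.1258],R.from_euler('xyz',[np.pi,0,np.pi+.019])))
E
```

```text
[0.52456782 0.09119414 0.19420379] [-3.13970169  0.00396889 -3.12377207] 0.012881228750593656 [-0.66457293  0.03935509 -4.56945509]
top
plate 1576 ((524.740234375, 92.66177368164062), (135.80592346191406, 110.83796691894531), 1.4950251579284668) plane [0.0082 0.0017 0.1698]
collar 73 ((507.06903076171875, 92.38119506835938), (23.367897033691406, 28.70701026916504), 4.230895519256592) plane [ 0.0595 -0.0166  0.1914]
wrist
plate 29110 ((524.9261474609375, 92.62833404541016), (135.441650390625, 111.38014221191406), 1.7449498176574707) plane [ 0.0094 -0.0019  0.1706]
collar 1580 ((508.65106201171875, 92.09803009033203), (26.568063735961914, 28.286535263061523), 0.22703807055950165) plane [ 0.0522 -0.0011  0.1923]
(array([0.00278357, 0.00347087, 0.136907  ]), array([-0.00091684,  0.00205596, -0.00033981]))
```

Emit:
{"op": "arm_command", "data": {
  "commands": [
    [[0.002, 0.0025, 0.04], [0, 0.002, 0], 0],
    [[0.002, 0.0025, 0.08], [0, 0.002, 0], 0],
    [[0.002, 0.0025, 0.11], [0, 0.002, 0], 0],
    [[0.002, 0.0025, 0.13], [0, 0.002, 0], 0],
    [[0.002, 0.0025, 0.13], [0, 0.002, 0], 0],
    [[0.002, 0.0025, 0.13], [0, 0.002, 0], 0]
  ]
}}

```text
t: 13.05
position: [0.5245, 0.0932, 0.1297]
tcp_rot: [-3.14, 0.001, -3.122]
force: [-0.3, -0.1, -3.6]
opening: 0.0125
grip_force: 60.4
```

Emit:
{"op": "arm_command", "data": {
  "commands": [
    [[0.001, 0, 0.006], [0, 0, 0], 0],
    [[0.001, 0, 0.012], [0, 0, 0], 0],
    [[0.001, 0, 0.016], [0, 0, 0], 0],
    [[0.001, 0, 0.02], [0, 0, 0], 0],
    [[0.001, 0, 0.024], [0, 0, 0], 0],
    [[0.001, 0, 0.024], [0, 0, 0], 0]
  ]
}}

```text
t: 13.8
position: [0.5231, 0.093, 0.1169]
tcp_rot: [-3.14, -0.001, -3.122]
force: [-0.1, -0.3, -3.9]
opening: 0.0125
grip_force: 60.4
```

Plug entered without contact. Continuing gently.

Emit:
{"op": "arm_command", "data": {
  "commands": [
    [[0, 0, 0.003], [0, 0, 0], 0],
    [[0, 0, 0.006], [0, 0, 0], 0],
    [[0, 0, 0.009], [0, 0, 0], 0],
    [[0, 0, 0.011], [0, 0, 0], 0],
    [[0, 0, 0.011], [0, 0, 0], 0]
  ]
}}

```text
t: 14.42
position: [0.5234, 0.0929, 0.1128]
tcp_rot: [-3.14, -0.0, -3.122]
force: [-4.4, -2.0, 5.5]
opening: 0.0126
grip_force: 61.6
```

Emit:
{"op": "arm_command", "data": {
  "commands": [
    [[0, 0, 0.002], [0, 0, 0], 0],
    [[0, 0, 0.002], [0, 0, 0], 0],
    [[0, 0, -0.001], [0, 0, 0], 0.5],
    [[0, 0, -0.001], [0, 0, 0], 0.5],
    [[0, 0, -0.001], [0, 0, 0], 0.5],
    [[0, 0, -0.04], [0, 0, 0], 0.7],
    [[0, 0, -0.15], [0, 0, 0], 0.8],
    [[0, 0, -0.25], [0, 0, 0], 0.8]
  ]
}}

```text
t: 15.42
position: [0.5232, 0.0933, 0.2375]
tcp_rot: [-3.14, -0.001, -3.122]
force: [0.6, -0.3, -0.8]
opening: 0.0683
grip_force: 0.0
```

Emit:
{"op": "arm_command", "data": {
  "commands": [
    [[0, 0, 0], [0, 0, 0], 0.8],
    [[0, 0, 0], [0, 0, 0], 0.8]
  ]
}}

```text
t: 15.68
position: [0.5229, 0.0933, 0.236]
tcp_rot: [-3.14, -0.001, -3.122]
force: [-0.9, 0.6, 0.7]
opening: 0.0684
grip_force: 0.0
```

```bash
python3 - <<'E'
from h import *
o=monitor.get_obs();print(o["position"],o["tcp_rot"],o["opening"],o["force"])
for n in("top","wrist"):
    p=imaging.get_image(n);W=cloud(p);print(n);lidfit(p,W,.068)
    near=np.hypot(W[...,0]-.524,W[...,1]-.093)<.1
    k=near&(W[...,2]>.122)&(W[...,2]<.15);
    if k.sum()>5:print("bar",k.sum(),np.median(W[k][:,2]),cv2.minAreaRect(W[k][:,:2].astype(np.float32)*1000))
save(p,"s_w")
E
```

```text
[0.5228773  0.09327425 0.23599478] [-3.13968351e+00 -9.01552317e-04 -3.12239050e+00] 0.0683981553223936 [-0.85739665  0.59986536  0.67068792]
top
plate 1678 ((523.2022705078125, 94.68974304199219), (135.68235778808594, 111.23828887939453), 2.0536587238311768) plane [0.0016 0.0013 0.0885]
collar 119 ((522.8734130859375, 94.6740951538086), (57.53254699707031, 28.138179779052734), 2.4637885093688965) plane [ 0.003  -0.0114  0.1104]
bar 107 0.13198476409229914 ((524.0361328125, 92.90556335449219), (43.8311882019043, 14.775300979614258), 2.881479024887085)
wrist
plate 14712 ((523.279541015625, 94.36795806884766), (135.94029235839844, 111.11054992675781), 1.8438488245010376) plane [0.0032 0.0014 0.0893]
collar 952 ((522.9471435546875, 94.26283264160156), (58.73365783691406, 27.916521072387695), 1.8048046827316284) plane [0.0071 0.0006 0.1112]
bar 953 0.13311531145350916 ((524.1226196289062, 92.95242309570312), (44.55361557006836, 13.978104591369629), 0.8925379514694214)
```

View pics/s_w.png

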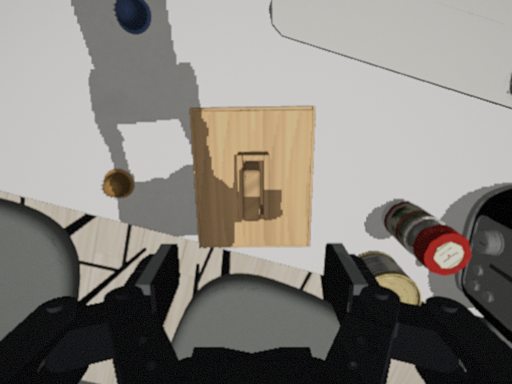

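Both lids are seated and level: bar top at 0.133, plate at 0.089. Picture: lid square on the tin at (252,178), collar clear. Going down for the collar.

```bash
python3 - <<'E'
from h import *
print(toolshift([.5235,.0933,.102],R.from_euler('xyz',[np.pi,0,np.pi+.028])))
E
```

```text
(array([-0.00435878,  0.00079271,  0.26492734]), array([-0.00107182, -0.00206209, -0.00441327]))
```

Emit:
{"op": "arm_command", "data": {
  "commands": [
    [[-0.002, 0, 0.08], [-0.001, 0, -0.004], 0.8],
    [[-0.002, 0, 0.15], [-0.001, 0, -0.004], 0.8],
    [[-0.002, 0, 0.21], [-0.001, 0, -0.004], 0.8],
    [[-0.002, 0, 0.25], [-0.001, 0, -0.004], 0.8],
    [[-0.002, 0, 0.262], [-0.001, 0, -0.004], 0.8],
    [[-0.002, 0, 0.262], [-0.001, 0, -0.004], 0.8],
    [[-0.002, 0, 0.262], [-0.001, 0, -0.004], 0.8]
  ]
}}

```text
t: 16.65
position: [0.5251, 0.0931, 0.1064]
tcp_rot: [3.141, 0.001, -3.114]
force: [0.9, -0.1, 0.3]
opening: 0.0684
grip_force: 0.0
```

```bash
python3 - <<'E'
from h import *
print(monitor.get_obs()["force"],toolshift([.5235,.0933,.092],R.from_euler('xyz',[np.pi,0,np.pi+.028])))
E
```

```text
[ 0.90824609 -0.08893287  0.31317501] (array([0.0032021 , 0.000397  , 0.02872929]), array([ 0.0001038,  0.0006984, -0.0003859]))
```

Emit:
{"op": "arm_command", "data": {
  "commands": [
    [[0.002, 0, 0.015], [0, 0, 0], 0.8],
    [[0.002, 0, 0.027], [0, 0, 0], 0.8],
    [[0.002, 0, 0.027], [0, 0, 0], 0.8],
    [[0.002, 0, 0.027], [0, 0, 0], 0],
    [[0.002, 0, 0.027], [0, 0, 0], 0],
    [[0.002, 0, 0.027], [0, 0, 0], 0],
    [[0.002, 0, 0.027], [0, 0, 0], 0],
    [[0.002, 0, 0.027], [0, 0, 0], 0]
  ]
}}

```text
t: 17.65
position: [0.5239, 0.0931, 0.0926]
tcp_rot: [3.141, 0.001, -3.114]
force: [0.6, -0.0, 3.8]
opening: 0.0267
grip_force: 61.3
```

Emit:
{"op": "arm_command", "data": {
  "commands": [
    [[0, 0, -0.004], [0, 0, 0], 0],
    [[-0.001, 0, -0.008], [0, 0, 0], 0],
    [[-0.001, 0, -0.012], [0, 0, 0], 0],
    [[-0.001, 0, -0.018], [0, 0, 0], 0],
    [[-0.001, 0, -0.024], [0, 0, 0], 0],
    [[-0.001, 0, -0.024], [0, 0, 0], 0]
  ]
}}

```text
t: 18.4
position: [0.5242, 0.0931, 0.1045]
tcp_rot: [3.141, 0.001, -3.114]
force: [0.3, -0.7, -1.6]
opening: 0.0264
grip_force: 60.8
```

```bash
python3 - <<'E'
from h import *
o=monitor.get_obs();print(o["position"],o["force"],o["torque"])
for n in("top","wrist"):
    p=imaging.get_image(n);W=cloud(p);print(n);lidfit(p,W,o["position"][2]-.0926+.068)
    near=np.hypot(W[...,0]-.524,W[...,1]-.093)<.1
    k=near&(W[...,2]>.128)&(W[...,2]<.15)
    if k.sum()>5:print("bar",k.sum(),np.percentile(W[k][:,2],[10,50,90]),cv2.minAreaRect(W[k][:,:2].astype(np.float32)*1000))
E
```

```text
[0.5241639  0.09308197 0.10450748] [ 0.27045699 -0.7351822  -1.62173922] [-0.01768681 -0.0029269   0.05728864]
top
plate 1267 ((523.7642822265625, 93.59259033203125), (135.4270782470703, 111.44888305664062), 1.6331467628479004) plane [0.0013 0.0023 0.1003]
collar 84 ((507.69818115234375, 89.02996826171875), (44.03203582763672, 28.091571807861328), 86.07154846191406) plane [ 0.1105 -0.0098  0.1226]
bar 52 [0.12941223 0.13264721 0.13838377] ((511.6179504394531, 89.87906646728516), (48.2354736328125, 17.802186965942383), 84.76102447509766)
wrist
plate 34141 ((523.0858154296875, 92.76779174804688), (134.5915069580078, 111.13951110839844), 1.4361902475357056) plane [0.0051 0.0013 0.1011]
collar 4459 ((523.5807495117188, 92.79650115966797), (58.43844985961914, 53.99055862426758), 1.7977516651153564) plane [0.0083 0.0007 0.1229]
bar 5847 [0.13129755 0.1336181  0.14661604] ((514.4922485351562, 91.65812683105469), (57.977386474609375, 52.21335983276367), 49.63954162597656)
```

Only the outer lid's weight (1.6 N) is on the gripper, and the bar stayed at 0.133. Lifting straight up.

Emit:
{"op": "arm_command", "data": {
  "commands": [
    [[0, 0, -0.03], [0, 0, 0], 0],
    [[0, 0, -0.07], [0, 0, 0], 0],
    [[0, 0, -0.12], [0, 0, 0], 0],
    [[0, 0, -0.18], [0, 0, 0], 0],
    [[0, 0, -0.25], [0, 0, 0], 0],
    [[0, 0, -0.29], [0, 0, 0], 0],
    [[0, 0, -0.29], [0, 0, 0], 0],
    [[0, 0, -0.29], [0, 0, 0], 0]
  ]
}}

```text
t: 19.5
position: [0.5231, 0.093, 0.2485]
tcp_rot: [3.142, -0.001, -3.114]
force: [0.7, -0.4, -1.8]
opening: 0.0269
grip_force: 60.8
```

```bash
python3 - <<'E'
from h import *
o=monitor.get_obs();print(o["position"],o["force"],o["opening"],o["grip_force"])
for n in("top","scene"):
    p=imaging.get_image(n);W=cloud(p);print(n);lidfit(p,W,o["position"][2]-.0926+.068)
    X,Y,Z=W[...,0],W[...,1],W[...,2]
    m=(X>.41)&(X<.50)&(Y>0.06)&(Y<.12)
    for a in np.arange(0.01,.15,.01):
        k=m&(Z>a)&(Z<a+.01)
        if k.sum():print(round(a,2),k.sum(),np.round(np.percentile(X[k],[0,50,100]),3))
cv2.imwrite("pics/f.png",cv2.resize(p["frame"][100:250,150:350,::-1],None,fx=4,fy=4,interpolation=cv2.INTER_CUBIC))
E
```

```text
[0.52314528 0.0929669  0.24853034] [ 0.65551616 -0.36933492 -1.84191426] 0.02685710872339508 60.82947492599487
top
plate 1726 ((522.4197998046875, 92.71363067626953), (135.35044860839844, 111.02745819091797), 1.3147644996643066) plane [0.0021 0.0044 0.2444]
collar 115 ((508.4115295410156, 94.68313598632812), (52.1904182434082, 33.631690979003906), 78.3542709350586) plane [0.0324 0.0094 0.2667]
0.01 25 [0.46  0.464 0.465]
0.02 12 [0.463 0.464 0.465]
0.03 11 [0.463 0.464 0.465]
0.04 19 [0.463 0.464 0.465]
0.05 16 [0.463 0.464 0.465]
0.06 21 [0.464 0.464 0.465]
0.07 22 [0.464 0.465 0.483]
0.08 223 [0.464 0.478 0.499]
scene
plate 831 ((518.4113159179688, 91.33988952636719), (138.53240966796875, 117.42582702636719), 1.1254265308380127) plane [0.0016 0.0115 0.2435]
collar 62 ((510.0758361816406, 85.76541900634766), (47.72114562988281, 52.54389572143555), 33.147396087646484) plane [ 0.0102 -0.0241  0.2662]
0.01 19 [0.456 0.461 0.462]
0.02 17 [0.458 0.461 0.462]
0.03 16 [0.458 0.46  0.463]
0.04 21 [0.459 0.461 0.463]
0.05 18 [0.458 0.46  0.464]
0.06 20 [0.458 0.461 0.463]
0.07 24 [0.458 0.461 0.499]
0.08 157 [0.458 0.48  0.5  ]
0.09 5 [0.495 0.499 0.5  ]
0.1 2 [0.497 0.498 0.498]
0.11 4 [0.497 0.499 0.499]
0.12 4 [0.497 0.498 0.499]
0.13 2 [0.499 0.499 0.499]
```

View pics/f.png

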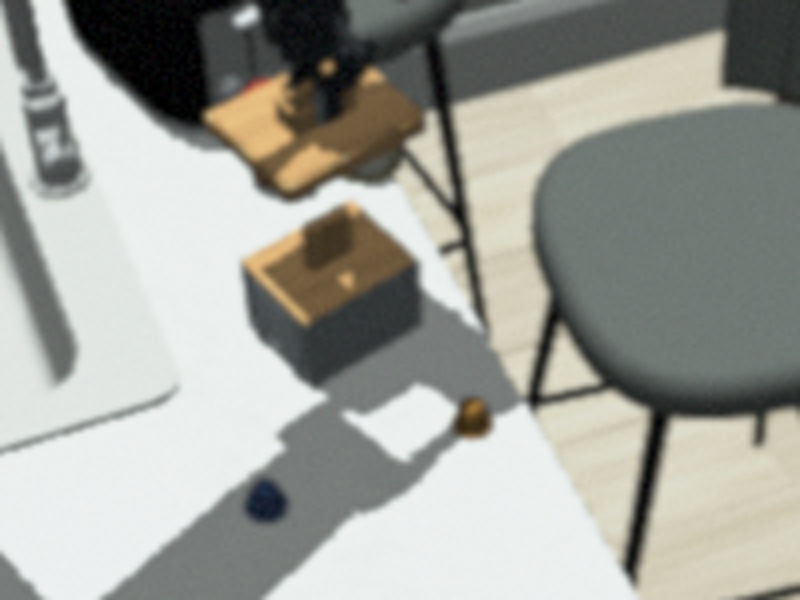

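The crop shows the outer lid held at (315,125), well above the bar. The inner lid is seated on the tin at (330,260) and the hatch is shut.

```bash
python3 -c "
from h import *
print(order.finish_job())"
```

```text
the job is handed in; nothing more can be done
None
```

The job is handed in: the hatch is shut, the inner lid is seated on the tin, and the outer lid is held in the gripper about 95 mm above the top of the bar; no verdict was returned.

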